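# Load a whetstone stick into its spring-jaw holder and close the retaining rail

### The job

Load the loose whetstone stick into the channel of the sharpening holder: push its end against the spring jaw, lower it flat to the channel floor behind the end stop and ease it back until it rests against the stop, then slide the retaining rail fully home over its tail and let go. The stone is brittle, so load it gently: do not drive the jaw onto its hard stop, drop the stone or let the spring snap it back. Leave everything else on the worktop where it is.

Things in the scene. Friction and masses are not known exactly. Their poses are not given: they have to be found in the camera images.
- holder: Sharpening holder, fixed: wooden base 296 x 90 x 10 mm. Origin on the worktop under the channel's nominal centre; x along the channel to the spring jaw, y across, z up; turned about z only. A tray on it carries channel, stop, jaw and rail; it is clamped anywhere up to 15 mm either way along x from nominal: this shift is not measured and applies to all four points below. It does not give.
- channel (a point): Nominal centre of the channel floor, 18 mm above the worktop (axes as the holder). Open-topped channel 25 mm wide; side walls from x -65 to 65 mm, flared at the top to 30 mm, 12 mm high above the floor, 37 mm over their outsides. Free length stop to jaw 110 mm, 10 mm less than the stone. The seated stone's centre is 15 mm above this point (tray shift along x apart).
- end_stop (a point): Nominal middle of the top inner edge of the low end stop closing the channel's -x end: 8 mm high above the channel floor, 6 mm thick (holder x -60 to -66 mm). The seated stone's tail rests on its inner face.
- jaw_face (a point): Nominal middle of the free jaw's face, at the channel's +x end (holder x 50 mm), looking to -x. Steel block 21 mm wide, from 1 to 26 mm above the channel floor. It slides to +x: 3.2 N to start it, then 0.4 N more per mm, hard stop at 14 mm. A seated stone holds it 10 mm back. More than 15 N between stone and jaw chips the stone.
- rail_tab (a point): Nominal centre of the rail's grip tab when the rail is fully open (holder x -132 mm); the tab moves +x by joint rail. Grey upright block 22 (x) x 14 (y) x 26 mm, 59 to 85 mm above the worktop, on a steel bridge: bar 16 (x) x 60 (y) mm, underside 51 mm above the worktop (3 mm over a seated stone), legs 4 mm thick, 30 mm long at y +-28 mm.
- stone_mid (a point): Centre (half-way up, 15 mm above its underside) of the whetstone stick, a plain straight bar 120 (x) x 20 (y) x 30 (z) mm; lower half darker, about 0.16 kg; either end may go first. Brittle: it chips if its contact forces with the holder (jaw, stop, floor, walls added up; about 16 N at rest when seated) exceed 35 N.
- rail (a joint): Retaining rail slide in m: 0 fully open (away from the channel), 0.084 fully closed against its stop over the stone's tail. Moves along the holder's +x; stiff, needs about 4 N and stays where it is left.
- truing_block: Bystander: short grey stone block 75 x 34 x 22 mm. Origin under its centre.
- spoon: Bystander: spoon, 150 mm long. Origin on its underside.
- mug: Bystander: mug, 80 mm wide, 90 mm high, handle at +y. Origin under its centre.
- tub: Bystander: open clear plastic tub 170 x 130 x 70 mm. Origin under its centre.

How it is judged:
On the way, in this order (a step that is already met when the one before it is completed fails the run):
1. the stone lies flat in the channel between spring jaw and end stop, the rail still open (x of stone_mid in the frame of holder between -0.019 and 0.019 m and y of stone_mid in the frame of holder between -0.0035 and 0.0035 m and z of stone_mid in the frame of holder between 0.03 and 0.0355 m and angle between the x axis of stone_mid and the x axis of holder, either way round below 0.06 rad and angle between the z axis of stone_mid and the z axis of holder, either way round below 0.04 rad and value of joint rail below 0.03 m), for 0.3 s.
2. the retaining rail is fully closed over it (x of stone_mid in the frame of holder between -0.019 and 0.019 m and y of stone_mid in the frame of holder between -0.0035 and 0.0035 m and z of stone_mid in the frame of holder between 0.03 and 0.0355 m and angle between the x axis of stone_mid and the x axis of holder, either way round below 0.06 rad and angle between the z axis of stone_mid and the z axis of holder, either way round below 0.04 rad and value of joint rail above 0.0805 m), for 0.2 s.
At the end, for the whole second after the job is handed in: The whetstone lies at rest, flat on the channel floor between spring jaw and end stop (centre within 19 mm along, 3.5 mm across and about 3 mm in height of the nominal seat, along the channel within 0.06 rad, level within 0.04 rad), the rail is closed to within 3.5 mm of its stop (all of step 2 and linear speed of stone below 0.02 m/s); the robot touches nothing.
It fails at once if the contact forces between stone and holder (all contacts added up, with jaw, stop, floor and walls) exceed 35 N (contact force between stone and holder above 35 N).
It fails at once if the spring jaw and the stone press on each other with more than 15 N (jaw driven onto its hard stop) (contact force between stone and jaw above 15 N).
It fails at once if another thing on the worktop is displaced by more than 20 mm (distance of any of truing_block, spoon, bowl, mug, jar, tub, knife from where it was at the start of the episode above 0.02 m).
It also fails if it takes over 72 s, if anything falls off the work surface, if the arm or the gripper's body presses on something with over 40 N, if the wrist force passes 120 N, or if a joint passes its speed limit or range.

### The arm

A 6-joint arm with a two-finger parallel gripper is mounted at the origin on the work surface. World frame = base frame: x ahead of the robot, y to its left, z up, the work surface at z = 0. Lengths are in m, angles in rad, forces in N, time in s.
With the tool pointing down it reaches from about 0.425 to 0.95 m from the base axis. Payload 3.5 kg.
Tool frame: the origin (TCP) lies on the centre line of the jaws, within the pads' length; the fingertips stand 25 mm ahead of it and the grasp point (between the pads) lies 6 mm ahead of it (ctrl.finger_overhang is the distance from the TCP to the fingertips, in m); z points along the fingers, y is the line along which they close (so a half turn about z gives the same grasp; the last joint's range is limited). The gripper opens to 85 mm and grips with 20 to 120 N. Pads are 22 mm wide; open, the fingers measure 114 mm over their backs; the gripper's body (76 mm by 85 mm) begins 54 mm behind the grasp point. The pads swing forward as they close: fully open they stand 13 mm farther back than shut.
Start: joints at [-1.31, 0.286, 1.577, -0, 1.279, -0.15], TCP at [0.27, -0.619, 0.256] pointing down, gripper open.
Joint ranges: [-2.77, 2.77], [-0.9, 2.22], [0.21, 2.48], [-1.53, 4.67], [0.24, 2.81], [-2.84, 2.84]. Speed limits (rad/s): [2.79, 2.79, 3.14, 3.14, 3.14, 3.14].

### API

Orientations are given as a unit quaternion [x, y, z, w].
In Python, from plant import get_state, imaging, job, ctrl gives the robot as it stands.
- The arm moves only by the tool jog_arm, never from a script. Its argument "increments" is a list of rows, each an object of numbers: "dx", "dy", "dz": the shift along the world's x, y, z each as a share of 12 cm, from -1 to 1; "ax", "ay", "az": the turn, a rotation vector about the world's x, y, z each as a share of pi/2 rad, from -1 to 1; "gripper": the gripper command: -1 is shut, 1 is fully open, values between are in proportion. A call has 1 to 10 rows; each row is the pose to reach, as a shift and turn from the pose commanded when the call began; what a row does not reach only later rows make up. A row lasts 1/10 s, in which the tool goes at most 50 mm and 8.59 degrees, less where a joint would pass 70% of its speed; a pose out of reach is approached as far as the arm can. A call with a number of a shift or a turn outside -1 to 1 is refused whole. A call with a gripper value outside its range is refused whole. The fingers move at their own pace and stop on an object; "force" is the grip in N (left out, the last holds). Time passes only in rows, so rows that repeat a pose let the fingers close. It gives the time, the measured TCP pose, the force, the opening and the grip force at its end, in the units of the state.
- get_state(): the state, without advancing time (a new reading comes with each control period).
- imaging.read_camera(name): name is "scene" or "top"; returns a dict with "frame" (384x512x3 uint8, blue, green, red), "depth" (384x512 float32, m along the optical axis (not along the pixel's ray), 0 where there is no reading), "camera_matrix" (3x3 intrinsics, pixels), "dist" ([k1, k2, p1, p2, k3] as OpenCV has them; the pictures are not rectified), "extrinsics" (4x4, takes a point from camera to world coordinates). Camera axes: x right, y up, looking along -z (the intrinsics and any distortion apply to the point x, -y, -z); pixel columns grow to the right and rows downward; lengths in m; the calibration is good to about 2 mm. A picture is of the moment at which its call begins.
- job.sign_off(): hands the job in; it is judged then, once.
The state is a dict: "time": time; "qpos": joint angles; "dq": joint speeds; "joint_efforts": joint torques, N m; "eef_pos": TCP position; "tcp_rot": TCP orientation; "contact_force": force on the tool from outside, world axes, zero at the start; "wrist_torque": the same for the moment, N m; "opening": opening from 0.0 (shut) to 1.0 (fully open); "finger_force": force on a finger pad.
Only numpy, scipy, OpenCV 4.12 (cv2) and the standard library are available. Lean on these libraries where they do the work, as an engineer would, in place of code of your own. Each camera call takes 0.05 s, during which the arm holds its last target. There are 200 camera calls.

## Working session

There is one attempt and no reset: what is moved stays moved. The work goes in short steps, Python scripts to look and compute and a tool call to move; the robot and the scene stay as the last step left them, time stands still between calls to the robot, and variables do not carry over. Pictures are saved under pics/ and viewed, at most 10 in all, crops included, and the job is handed in when it is done.

Besides the shell and the picture viewer there is one more tool, called after ">>>" by a JSON object that holds its "fn" and its "kwargs". jog_arm: Moves the arm, as the interface text tells. Shift numbers are shares of 12 cm and turn numbers shares of pi/2 rad, none past 1 either way. Its arguments: {"type":"object","properties":{"increments":{"type":"array"},"force":{"type":"number"}},"required":["increments"]}

```bash
mkdir -p pics; ls; python3 - <<'E'
from plant import get_state, imaging, job, ctrl
import cv2,numpy as np,pickle
s=get_state();print(s, ctrl.finger_overhang)
for n in("scene","top"):
    c=imaging.read_camera(n);pickle.dump(c,open(n+'.pkl','wb'));cv2.imwrite(f'pics/{n}0.png',c['frame']);print(c['camera_matrix'],c['dist'],c['extrinsics'])
E
```

```text
pics
{'time': 0.0, 'qpos': array([-1.31000590e+00,  2.87182636e-01,  1.57818277e+00,  5.26749094e-05,
        1.27861219e+00, -1.50006356e-01]), 'dq': array([-0.00066936,  0.00106813, -0.00152675,  0.00064801,  0.0005423 ,
       -0.00051273]), 'joint_efforts': array([-1.45421368e-04, -4.05975938e+01, -2.92625588e+01, -1.40880816e-04,
        5.77209590e-03,  5.06406138e-06]), 'eef_pos': array([ 0.26943118, -0.61823911,  0.25493268]), 'tcp_rot': array([ 9.78980665e-01,  2.03949591e-01, -4.08461428e-05, -1.19203756e-03]), 'contact_force': array([ 0.62812728, -0.33663196,  0.22436431]), 'wrist_torque': array([-0.01354022,  0.00666238,  0.05239338]), 'finger_force': 0.0, 'opening': 1.00270359034568} 0.025
[[475.15818701   0.         253.58584221]
 [  0.         475.15818701 183.87023799]
 [  0.           0.           1.        ]] [-0.03472096  0.          0.          0.          0.        ] [[-0.81843389 -0.4752576   0.3229492   1.04071479]
 [ 0.57447584 -0.6885036   0.44265144  0.59281396]
 [ 0.01197822  0.54780745  0.83651869  1.29690545]
 [ 0.          0.          0.          1.        ]]
[[392.02568139   0.         249.70469973]
 [  0.         392.02568139 193.57814231]
 [  0.           0.           1.        ]] [-0.1332239  0.         0.         0.         0.       ] [[-0.02596825  0.99867512 -0.04442581  0.48965248]
 [-0.99928041 -0.0271617  -0.02647451 -0.04331862]
 [-0.02764612  0.04370635  0.99866183  1.39658709]
 [ 0.          0.          0.          1.        ]]
```

View pics/scene0.png

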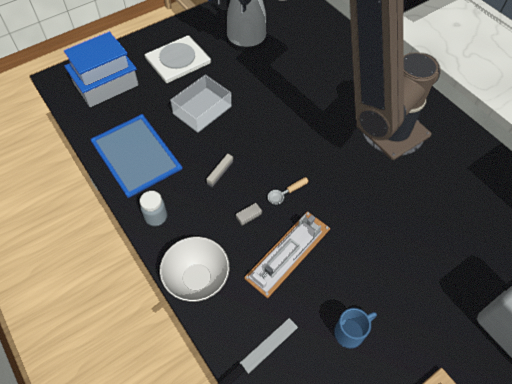

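View pics/top0.png

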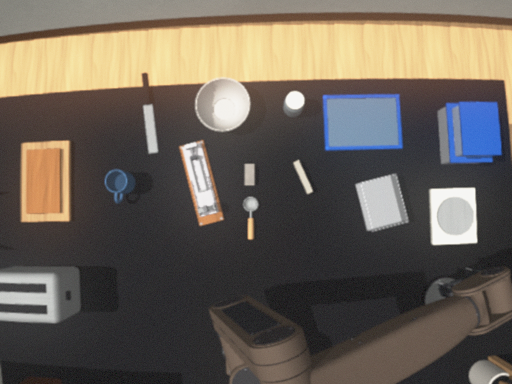

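The scene view shows the holder at about (288,255), the stone at (220,170), the truing block at (249,214), the spoon at (285,192) and the mug at (353,328). In the top view the holder is at (200,183), the stone at (302,177) and the truing block at (249,174). Next I'll measure them and enlarge the holder.

```bash
cat > h.py <<'E'
import cv2,numpy as np,pickle
from plant import get_state, imaging, job, ctrl
def cam(n): return imaging.read_camera(n)
def rays(c,uv):
    p=cv2.undistortPoints(np.asarray(uv,float).reshape(-1,1,2),c['camera_matrix'],c['dist']).reshape(-1,2)
    d=np.c_[p[:,0],-p[:,1],-np.ones(len(p))]
    E=c['extrinsics'];return E[:3,3],d@E[:3,:3].T
def onplane(c,uv,z):
    o,d=rays(c,uv);return o+d*((z-o[2])/d[:,2])[:,None]
def proj(c,P):
    E=c['extrinsics'];q=(np.asarray(P,float).reshape(-1,3)-E[:3,3])@E[:3,:3];q=q*[1,-1,-1]
    return cv2.projectPoints(q,np.zeros(3),np.zeros(3),c['camera_matrix'],c['dist'])[0].reshape(-1,2)
def cloud(c,box):
    u0,v0,u1,v1=box;v,u=np.mgrid[v0:v1,u0:u1];uv=np.c_[u.ravel(),v.ravel()]
    o,d=rays(c,uv);D=c['depth'][v0:v1,u0:u1].ravel()
    return uv,o+d*D[:,None],c['frame'][v0:v1,u0:u1].reshape(-1,3),D
E
python3 - <<'E'
from h import *
cs={n:pickle.load(open(n+'.pkl','rb')) for n in('scene','top')}
for n,bx,sb,tb in(('scene',(235,205,340,305),(200,148,242,192),(232,200,266,228)),('top',(170,132,232,232),(288,155,318,198),(240,160,260,190))):
    c=cs[n];uv,P,col,D=cloud(c,bx);col=col.astype(int)
    wood=(col[:,2]-col[:,0]>50)&(col[:,2]>90)
    Q=onplane(c,uv[wood],.010);r=cv2.minAreaRect(Q[:,:2].astype(np.float32));print(n,'base',wood.sum(),r,np.median(P[wood],0))
    print(cv2.boxPoints(r))
    for nm,b,zt in(('stone',sb,.03),('truing',tb,.022)):
        uv,P,col,D=cloud(c,b);col=col.astype(int);m=col.mean(1)>(130 if nm=='stone' else 90)
        Q=onplane(c,uv[m],zt);r=cv2.minAreaRect(Q[:,:2].astype(np.float32));print(nm,m.sum(),r,Q.mean(0),'z depth',np.percentile(P[m,2],[5,50,95]))
im=[cv2.resize(cs[n]['frame'][b[1]:b[3],b[0]:b[2]],None,fx=f,fy=f,interpolation=cv2.INTER_CUBIC) for n,b,f in(('scene',(205,140,345,310),3.5),('top',(172,132,232,232),5.9))]
h=590;im=[cv2.copyMakeBorder(i[:h],0,max(0,h-i.shape[0]),0,0,0) for i in im];I=np.hstack(im)[:, :800];print(I.shape);cv2.imwrite('pics/crop.png',I)
E
```

```text
scene base 718 ((0.5980952978134155, 0.16790205240249634), (0.2978396713733673, 0.09143414348363876), 13.409684181213379) [0.60658274 0.18855839 0.00945872]
[[0.44263315 0.17783637]
 [0.46383786 0.08889504]
 [0.75355744 0.15796773]
 [0.73235273 0.24690907]]
stone 248 ((0.6066845655441284, -0.1908540427684784), (0.12336517870426178, 0.025896478444337845), 22.631877899169922) [ 0.60789261 -0.19042058  0.03      ] z depth [0.01663785 0.02926421 0.03453407]
truing 311 ((0.6232635378837585, -0.0016144532710313797), (0.04381070286035538, 0.08001066744327545), 88.44536590576172) [ 0.62321891 -0.001473    0.022     ] z depth [0.0031774  0.02128998 0.02623813]
top base 597 ((0.5956158638000488, 0.1665114313364029), (0.29694488644599915, 0.09202215075492859), 13.462183952331543) [0.53888989 0.15144434 0.00954465]
[[0.44051135 0.17669338]
 [0.46193445 0.08719966]
 [0.7507204  0.15632948]
 [0.7292973  0.2458232 ]]
stone 233 ((0.6052837371826172, -0.19312487542629242), (0.12099955230951309, 0.023419715464115143), 22.70906639099121) [ 0.60499605 -0.19332115  0.03      ] z depth [0.00798998 0.02934028 0.03356896]
truing 249 ((0.6199116110801697, -0.006159547716379166), (0.03527176380157471, 0.07780396938323975), 88.47559356689453) [ 0.6198541 -0.0061878  0.022    ] z depth [-0.00293347  0.02132383  0.02726701]
(590, 800, 3)
```

View pics/crop.png

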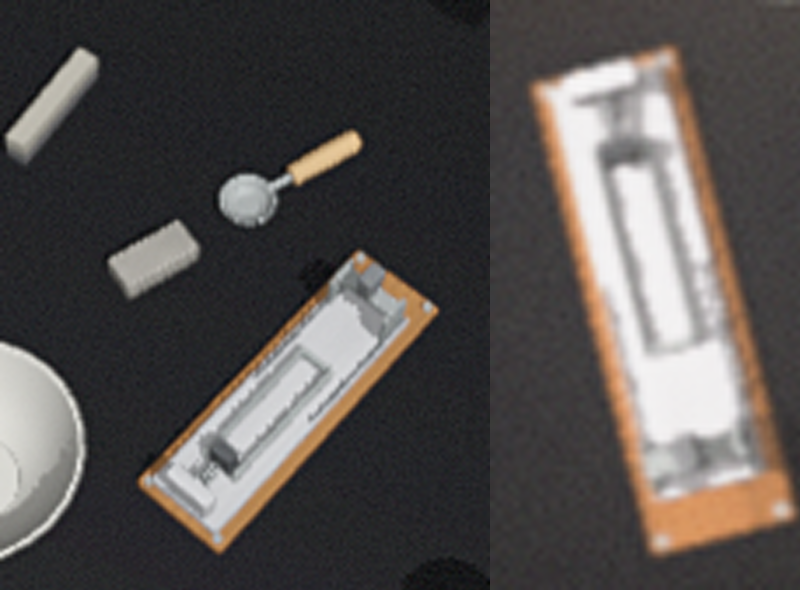

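The crops show the channel's dark walls, with the jaw at the far end (top view, about (197,157)) and the rail and tab at the near end (about (208,208)). So holder +x points away from the robot at about 13.4°. One more pass gets profiles for the tray shift.

```bash
python3 - <<'E'
from h import *
a=np.radians(13.43);ex=np.array([np.cos(a),np.sin(a)]);ey=np.array([-ex[1],ex[0]])
for n,bx,o in(('scene',(235,200,345,310),(.5981,.1679)),('top',(165,125,235,235),(.5956,.1665))):
    c=pickle.load(open(n+'.pkl','rb'));uv,P,col,D=cloud(c,bx)
    x=(P[:,:2]-o)@ex*1000;y=(P[:,:2]-o)@ey*1000;z=P[:,2]*1000
    print(n)
    for i in range(-148,150,4):
        r=[]
        for lo,hi in((-8,8),(13,18),(-18,-13),(24,32)):
            m=(abs(x-i-2)<=2)&(y>lo)&(y<hi)&(D>0)
            r.append('%3.0f'%np.median(z[m]) if m.sum() else '  -')
            if lo==-8: r.append('g%3.0f'%col[m].mean() if m.sum() else '   -')
        print(i,*r,end=' | ')
    m=(z>64)&(abs(y)<40)&(x<-60);print('\ntab pts',m.sum(),np.c_[x,y,z][m].min(0),np.c_[x,y,z][m].max(0),np.median(np.c_[x,y,z][m],0))
    m=(z>34)&(abs(y)<20)&(x>0)&(x<90);print('jaw pts',m.sum(),np.c_[x,y,z][m].min(0),np.c_[x,y,z][m].max(0),np.median(np.c_[x,y,z][m],0))
E
```

```text
scene
-148   8 g123   8   -  11 | -144  10 g136  14   -  11 | -140  10 g133  14   -   9 | -136  11 g131   -   -  11 | -132   9 g142  15   -  10 | -128   -    -   -   -  12 | -124   -    -   -   -  11 | -120   -    -   -   -  15 | -116   -    -   -   -  39 | -112  47 g126   -   -  25 | -108  80 g134  39  16  47 | -104  69 g140  41  21  39 | -100  41 g140  56  58  17 | -96  59 g147  33  18  39 | -92  66 g128  54  37  48 | -88  72 g131  17  18  26 | -84  18 g203  19  17  34 | -80  17 g204  19  21  17 | -76  17 g205  17  17  15 | -72  18 g206  16  22  18 | -68  18 g206  17  19  20 | -64  17 g206  17  17  19 | -60  18 g206  20  16  18 | -56  21 g207  18  19  19 | -52  19 g207  21  17  19 | -48  17 g208  20  19  19 | -44  19 g208  15  15  18 | -40  19 g203  20  18  19 | -36  25 g194  19  30  21 | -32  25 g161  28  20  18 | -28  19 g175  28  23  19 | -24  19 g212  21  22  18 | -20  17 g199  28  21  19 | -16  18 g200  20  27  17 | -12  18 g203  22  24  18 | -8  17 g213  19  21  19 | -4  18 g200  28  25  17 | 0  18 g198  22  27  19 | 4  18 g197  20  24  19 | 8  18 g206  25  27  20 | 12  19 g2
[... 2757 characters left out ...]
 16 | 88  45 g115  27  27  16 | 92  45 g132  31  27  19 | 96  46 g166  26  28  20 | 100  32 g167  15   -  17 | 104  24 g187  22  16  19 | 108  37 g187  22  16  17 | 112  24 g159  15  16  18 | 116  33 g168  16  19  18 | 120  27 g146  18  16  16 | 124  32 g171  23  36  17 | 128  49 g238  45  43  17 | 132  48 g241  48  50  18 | 136  48 g224  50  53  17 | 140  46 g192   -  50  11 | 144   -    -   -   -   - | 148   5 g137   8   3   7 | 
tab pts 32 [-106.22818712  -14.39450786   64.18771964] [-85.14830087   7.11501629  91.70990306] [-96.04952352  -2.30482696  84.78499684]
jaw pts 14 [ 28.27344773 -15.66880246  34.24011298] [89.6813402   8.83322871 46.32411446] [86.52344052 -1.099702   41.08064918]
```

>>> {"fn": "jog_arm", "kwargs": {"increments": [{"dx":1,"dy":1,"dz":-0.2,"az":-0.0095,"gripper":0.0},{"dx":1,"dy":1,"dz":-0.2,"az":-0.0095,"gripper":0.0},{"dx":1,"dy":1,"dz":-0.2,"az":-0.0095,"gripper":0.0},{"dx":1,"dy":1,"dz":-0.2,"az":-0.0095,"gripper":0.0},{"dx":1,"dy":1,"dz":-0.2,"az":-0.0095,"gripper":0.0}]}}

```text
$.increments[0]: bad value
```

>>> {"fn": "jog_arm", "kwargs": {"increments": [{"dx":0.7,"dy":0.89,"dz":0.0,"ax":0.0,"ay":0.0,"az":-0.01,"gripper":0.0},{"dx":0.7,"dy":0.89,"dz":0.0,"ax":0.0,"ay":0.0,"az":-0.01,"gripper":0.0},{"dx":0.7,"dy":0.89,"dz":0.0,"ax":0.0,"ay":0.0,"az":-0.01,"gripper":0.0}]}}

```text
time: 0.4
eef_pos: [0.3546, -0.5097, 0.2555]
tcp_rot: [0.981, 0.196, 0.0, -0.001]
contact_force: [-0.3, 1.0, -0.6]
opening: 0.517
finger_force: 0.0
```

>>> {"fn": "jog_arm", "kwargs": {"increments": [{"dx":0.7,"dy":0.89,"dz":-0.2},{"dx":0.7,"dy":0.89,"dz":-0.2},{"dx":0.7,"dy":0.89,"dz":-0.2}]}}

```text
$.increments[0]: bad value
```

>>> {"fn": "jog_arm", "kwargs": {"increments": [{"dx":0.7,"dy":0.89,"dz":-0.3},{"dx":0.7,"dy":0.89,"dz":-0.3},{"dx":0.7,"dy":0.89,"dz":-0.3}]}}

```text
$.increments[0]: bad value
```

>>> {"fn": "jog_arm", "kwargs": {"increments": [{"dx":0.7,"dy":0.88,"dz":-0.3},{"dx":0.7,"dy":0.88,"dz":-0.3},{"dx":0.7,"dy":0.88,"dz":-0.3},{"dx":0.7,"dy":0.88,"dz":-0.3}]}}

```text
$.increments[0]: bad value
```

>>> {"fn": "jog_arm", "kwargs": {"increments": [{"dx":0.7,"dy":0.89,"dz":-0.2,"ax":0,"ay":0,"az":0,"gripper":0},{"dx":0.7,"dy":0.89,"dz":-0.2,"ax":0,"ay":0,"az":0,"gripper":0},{"dx":0.7,"dy":0.89,"dz":-0.2,"ax":0,"ay":0,"az":0,"gripper":0}]}}

```text
time: 0.7
eef_pos: [0.4386, -0.4025, 0.2312]
tcp_rot: [0.98, 0.197, -0.0, -0.001]
contact_force: [-0.1, -1.0, -0.3]
opening: 0.5
finger_force: 0.0
```

>>> {"fn": "jog_arm", "kwargs": {"increments": [{"dx":0.7,"dy":0.89,"dz":-0.3,"ax":0,"ay":0,"az":0,"gripper":0},{"dx":0.7,"dy":0.89,"dz":-0.3,"ax":0,"ay":0,"az":0,"gripper":0},{"dx":0.7,"dy":0.89,"dz":-0.3,"ax":0,"ay":0,"az":0,"gripper":0}]}}

```text
time: 1.0
eef_pos: [0.5223, -0.2959, 0.1951]
tcp_rot: [0.98, 0.197, -0.0, -0.001]
contact_force: [-0.1, -0.4, 0.3]
opening: 0.499
finger_force: 0.0
```

>>> {"fn": "jog_arm", "kwargs": {"increments": [{"dx":0.7,"dy":0.88,"dz":-0.3,"ax":0,"ay":0,"az":0,"gripper":0},{"dx":0.7,"dy":0.88,"dz":-0.3,"ax":0,"ay":0,"az":0,"gripper":0},{"dx":0.7,"dy":0.88,"dz":-0.3,"ax":0,"ay":0,"az":0,"gripper":0},{"dx":0.7,"dy":0.88,"dz":-0.3,"ax":0,"ay":0,"az":0,"gripper":0}]}}

```text
time: 1.4
eef_pos: [0.6064, -0.1882, 0.1575]
tcp_rot: [0.98, 0.199, -0.001, -0.002]
contact_force: [-1.3, -1.6, -0.3]
opening: 0.497
finger_force: 0.0
```

>>> {"fn": "jog_arm", "kwargs": {"increments": [{"dx":0,"dy":0,"dz":-0.4,"ax":0,"ay":0,"az":0,"gripper":0},{"dx":0,"dy":0,"dz":-0.75,"ax":0,"ay":0,"az":0,"gripper":0},{"dx":0,"dy":0,"dz":-0.9,"ax":0,"ay":0,"az":0,"gripper":0},{"dx":0,"dy":0,"dz":-0.98,"ax":0,"ay":0,"az":0,"gripper":0},{"dx":0,"dy":0,"dz":-0.98,"ax":0,"ay":0,"az":0,"gripper":0},{"dx":0,"dy":0,"dz":-0.98,"ax":0,"ay":0,"az":0,"gripper":0}]}}

```text
time: 2.0
eef_pos: [0.6069, -0.1938, 0.0448]
tcp_rot: [0.981, 0.196, 0.001, 0.001]
contact_force: [-0.4, 0.3, 0.5]
opening: 0.5
finger_force: 0.0
```

>>> {"fn": "jog_arm", "kwargs": {"increments": [{"dx":0,"dy":0,"dz":0,"ax":0,"ay":0,"az":0,"gripper":-0.5},{"dx":0,"dy":0,"dz":0,"ax":0,"ay":0,"az":0,"gripper":-0.6},{"dx":0,"dy":0,"dz":0,"ax":0,"ay":0,"az":0,"gripper":-0.8},{"dx":0,"dy":0,"dz":0,"ax":0,"ay":0,"az":0,"gripper":-1},{"dx":0,"dy":0,"dz":0,"ax":0,"ay":0,"az":0,"gripper":-1},{"dx":0,"dy":0,"dz":0,"ax":0,"ay":0,"az":0,"gripper":-1}], "force": 50}}

```text
time: 2.6
eef_pos: [0.6069, -0.1935, 0.0452]
tcp_rot: [0.981, 0.196, 0.001, 0.001]
contact_force: [-2.9, 0.8, 6.5]
opening: 0.218
finger_force: 49.9
```

>>> {"fn": "jog_arm", "kwargs": {"increments": [{"dx":0,"dy":0,"dz":0,"ax":0,"ay":0,"az":0,"gripper":-0.2},{"dx":0,"dy":0,"dz":0,"ax":0,"ay":0,"az":0,"gripper":-0.2},{"dx":0,"dy":0,"dz":-0.04,"ax":0,"ay":0,"az":0,"gripper":-0.2},{"dx":0,"dy":0,"dz":-0.04,"ax":0,"ay":0,"az":0,"gripper":-0.2},{"dx":0,"dy":0,"dz":-0.04,"ax":0,"ay":0,"az":0,"gripper":-0.5},{"dx":0,"dy":0,"dz":-0.04,"ax":0,"ay":0,"az":0,"gripper":-0.6},{"dx":0,"dy":0,"dz":-0.04,"ax":0,"ay":0,"az":0,"gripper":-1},{"dx":0,"dy":0,"dz":-0.04,"ax":0,"ay":0,"az":0,"gripper":-1},{"dx":0,"dy":0,"dz":-0.04,"ax":0,"ay":0,"az":0,"gripper":-1}], "force": 50}}

```text
time: 3.5
eef_pos: [0.6053, -0.1927, 0.0376]
tcp_rot: [0.981, 0.196, -0.0, -0.0]
contact_force: [0.4, 0.6, -1.8]
opening: 0.218
finger_force: 50.3
```

>>> {"fn": "jog_arm", "kwargs": {"increments": [{"dx":0,"dy":0,"dz":0.1,"ax":0,"ay":0,"az":0,"gripper":-1},{"dx":0,"dy":0,"dz":0.4,"ax":0,"ay":0,"az":0,"gripper":-1},{"dx":0,"dy":0,"dz":0.75,"ax":0,"ay":0,"az":0,"gripper":-1},{"dx":0,"dy":0,"dz":1,"ax":0,"ay":0,"az":0,"gripper":-1},{"dx":0,"dy":0,"dz":1,"ax":0,"ay":0,"az":0,"gripper":-1},{"dx":0,"dy":0,"dz":1,"ax":0,"ay":0,"az":0,"gripper":-1}]}}

```text
time: 4.1
eef_pos: [0.6058, -0.1929, 0.1591]
tcp_rot: [0.981, 0.196, 0.001, 0.001]
contact_force: [-0.6, 0.6, -1.7]
opening: 0.218
finger_force: 50.3
```

>>> {"fn": "jog_arm", "kwargs": {"increments": [{"dx":0,"dy":0.33,"dz":0,"ax":0,"ay":0,"az":-0.02,"gripper":-1},{"dx":0,"dy":0.7,"dz":0,"ax":0,"ay":0,"az":-0.04,"gripper":-1},{"dx":0.02,"dy":1,"dz":0,"ax":0,"ay":0,"az":-0.05,"gripper":-1}]}}

```text
time: 4.4
eef_pos: [0.6058, -0.0708, 0.1547]
tcp_rot: [0.988, 0.157, -0.003, -0.001]
contact_force: [0.5, -0.1, -3.1]
opening: 0.219
finger_force: 50.3
```

>>> {"fn": "jog_arm", "kwargs": {"increments": [{"dx":0,"dy":0.33,"dz":0,"ax":0,"ay":0,"az":-0.02,"gripper":-1},{"dx":0,"dy":0.7,"dz":0,"ax":0,"ay":0,"az":-0.04,"gripper":-1},{"dx":0.02,"dy":1,"dz":0,"ax":0,"ay":0,"az":-0.052,"gripper":-1}]}}

```text
time: 4.7
eef_pos: [0.6081, 0.0495, 0.1548]
tcp_rot: [0.993, 0.117, -0.003, -0.001]
contact_force: [0.7, 0.4, -1.8]
opening: 0.221
finger_force: 50.3
```

>>> {"fn": "jog_arm", "kwargs": {"increments": [{"dx":0,"dy":0.33,"dz":0,"ax":0,"ay":0,"az":0,"gripper":-1},{"dx":0,"dy":0.6,"dz":0,"ax":0,"ay":0,"az":0,"gripper":-1},{"dx":0.0,"dy":0.9,"dz":-0.1,"ax":0,"ay":0,"az":0,"gripper":-1},{"dx":0.0,"dy":1,"dz":-0.3,"ax":0,"ay":0,"az":0,"gripper":-1},{"dx":0.0,"dy":1,"dz":-0.4,"ax":0,"ay":0,"az":0,"gripper":-1},{"dx":0.0,"dy":1,"dz":-0.4,"ax":0,"ay":0,"az":0,"gripper":-1},{"dx":0.0,"dy":1,"dz":-0.4,"ax":0,"ay":0,"az":0,"gripper":-1}]}}

```text
time: 5.4
eef_pos: [0.6099, 0.1661, 0.1089]
tcp_rot: [0.993, 0.117, -0.001, 0.0]
contact_force: [-0.1, 0.1, -1.1]
opening: 0.22
finger_force: 50.3
```

```bash
python3 - <<'E'
from h import *
s=get_state();print(s['eef_pos'],s['tcp_rot'],s['contact_force'])
ims=[]
for n,b in(('scene',(235,195,345,305)),('top',(160,125,240,235))):
    c=cam(n);pickle.dump(c,open(n+'1.pkl','wb'));i=c['frame'][b[1]:b[3],b[0]:b[2]];ims.append(cv2.resize(i,None,fx=590/i.shape[0]*.72,fy=590/i.shape[0]*.72,interpolation=cv2.INTER_CUBIC))
cv2.imwrite('pics/c1.png',np.hstack(ims))
E
```

```text
[0.60991485 0.16608228 0.10887362] [ 9.93175529e-01  1.16623427e-01 -1.15128257e-03  1.38199882e-04] [-0.11131919  0.08294308 -1.05354031]
```

View pics/c1.png

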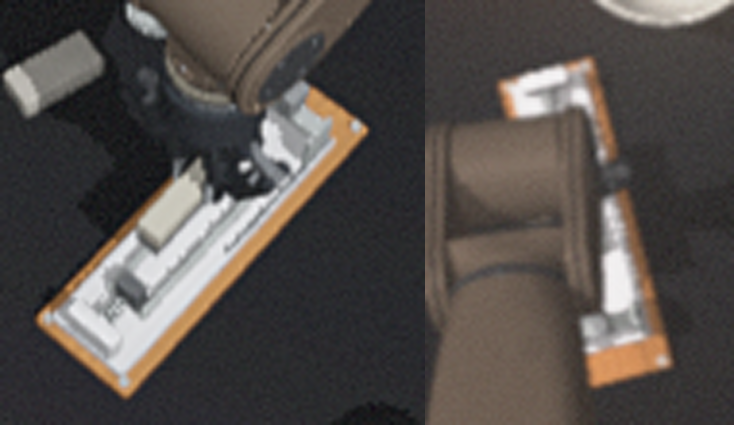

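The scene crop shows the stone hanging level over the channel (head face near crop (170,220)). In the top view the arm hides it. I'll get the channel centreline, and the stone's, from profiles on planes at the right heights.

```bash
python3 - <<'E'
from h import *
a=np.radians(13.43);ex=np.array([np.cos(a),np.sin(a)]);ey=np.array([-ex[1],ex[0]]);o=np.array([.5965,.1669])
def prof(f,z,x0,x1,ys):
    c=pickle.load(open(f,'rb'));g=cv2.cvtColor(c['frame'],cv2.COLOR_BGR2GRAY).astype(np.float32)
    X,Y=np.meshgrid(np.arange(x0,x1,1.)/1e3,ys/1e3);P=o+X[...,None]*ex+Y[...,None]*ey
    uv=proj(c,np.dstack([P,np.full(X.shape,z)])).astype(np.float32).reshape(*X.shape,2)
    return cv2.remap(g,uv[...,0],uv[...,1],cv2.INTER_LINEAR)
ys=np.arange(-50,51,2.)
for f in('scene.pkl','top.pkl'):
    print(f,'wall top z30'); [print('%d:%d'%(y,v),end=' ') for y,v in zip(ys,prof(f,.030,-15,70,ys).mean(1))]
    print('\n jaw z44');[print('%d:%d'%(y,v),end=' ') for y,v in zip(ys,prof(f,.044,86,94,ys).mean(1))]
    print('\n tab z85');[print('%d:%d'%(y,v),end=' ') for y,v in zip(ys,prof(f,.085,-104,-92,ys).mean(1))];print()
    xs=np.arange(-130,150,2.)
    print(' along z18 floor');P=prof(f,.018,-130,150,np.arange(-4,5.));[print('%d:%d'%(x,v),end=' ') for x,v in zip(range(-130,150,2),P.mean(0)[::2])];print()
# stone now
c=pickle.load(open('scene1.pkl','rb'));uv,P,col,D=cloud(c,(235,195,345,305));zt=.1013
q=(P[:,:2]-o);x=q@ex*1e3;y=q@ey*1e3;z=P[:,2]*1e3
m=(z>85)&(z<108)&(col.mean(1)>150)&(col.max(1)<235);print('stone',m.sum(),np.percentile(x[m],[2,98]),np.percentile(y[m],[2,50,98]),np.percentile(z[m],[5,50,95]))
print(prof('scene1.pkl',zt,20,40,np.arange(-24,25,2.)).mean(1).round().astype(int))
print(prof('scene1.pkl',zt,0,80,np.arange(-3,4,1.)).mean(0).round().astype(int)[::2])
print('tcp in base frame',(np.array([.6099,.1661])-o)@np.c_[ex,ey]*1e3)
E
```

```text
scene.pkl wall top z30
-50:36 -48:36 -46:33 -44:28 -42:34 -40:70 -38:110 -36:118 -34:118 -32:142 -30:167 -28:180 -26:193 -24:195 -22:174 -20:151 -18:146 -16:157 -14:166 -12:172 -10:187 -8:203 -6:209 -4:209 -2:209 0:210 2:211 4:212 6:209 8:191 10:162 12:142 14:149 16:168 18:174 20:183 22:201 24:211 26:212 28:203 30:188 32:184 34:192 36:185 38:163 40:147 42:143 44:145 46:148 48:135 50:95 
 jaw z44
-50:37 -48:37 -46:38 -44:37 -42:35 -40:28 -38:35 -36:71 -34:106 -32:112 -30:122 -28:163 -26:198 -24:206 -22:191 -20:169 -18:152 -16:141 -14:128 -12:115 -10:106 -8:102 -6:100 -4:100 -2:102 0:104 2:104 4:105 6:107 8:108 10:114 12:128 14:131 16:131 18:154 20:170 22:172 24:186 26:204 28:211 30:209 32:208 34:209 36:208 38:198 40:175 42:153 44:142 46:141 48:144 50:143 
 tab z85
-50:35 -48:36 -46:36 -44:35 -42:34 -40:33 -38:35 -36:34 -34:33 -32:33 -30:29 -28:27 -26:46 -24:92 -22:137 -20:153 -18:154 -16:150 -14:145 -12:138 -10:129 -8:126 -6:132 -4:137 -2:139 0:139 2:141 4:141 6:132 8:124 10:130 12:138 14:143 16:144 18:141 20:139 22:140 24:143 26:145 28:146 30:146 32:146 34:148 36:149 38:147 40:145 42
[... 3086 characters left out ...]
0:217 82:195 84:156 86:122 88:108 90:107 92:112 94:116 96:119 98:128 100:140 102:152 104:162 106:167 108:170 110:165 112:160 114:155 116:155 118:154 120:151 122:146 124:142 126:138 128:152 130:179 132:208 134:231 136:239 138:241 140:240 142:234 144:215 146:177 148:127 
stone 151 [-90.84646638  72.26862921] [-14.77597836  -2.79457431   6.00125983] [ 87.58959273 100.32268953 104.97697986]
[ 33  49  74  97 123 166 193 198 193 192 194 194 190 184 172 157 140 131
 144 162 175 193 213 224 216]
[ 52  48  44  40  41  48  66  89 104 111 127 156 186 200 202 200 200 200
 199 198 199 199 199 199 199 199 199 199 199 199 199 199 199 200 201 198
 183 157 133 112]
tcp in base frame [12.84776321 -3.89037022]
```

>>> {"fn": "jog_arm", "kwargs": {"increments": [{"dx":0,"dy":0,"dz":-0.1,"ax":0,"ay":0,"az":0,"gripper":-1},{"dx":0,"dy":0,"dz":-0.2,"ax":0,"ay":0,"az":0,"gripper":-1},{"dx":0,"dy":0,"dz":-0.28,"ax":0,"ay":0,"az":0,"gripper":-1},{"dx":0,"dy":0,"dz":-0.31,"ax":0,"ay":0,"az":0,"gripper":-1},{"dx":0,"dy":0,"dz":-0.33,"ax":0,"ay":0,"az":0,"gripper":-1},{"dx":0,"dy":0,"dz":-0.34,"ax":0,"ay":0,"az":0,"gripper":-1},{"dx":0,"dy":0,"dz":-0.35,"ax":0,"ay":0,"az":0,"gripper":-1},{"dx":0,"dy":0,"dz":-0.35,"ax":0,"ay":0,"az":0,"gripper":-1},{"dx":0,"dy":0,"dz":-0.35,"ax":0,"ay":0,"az":0,"gripper":-1}]}}

```text
time: 6.4
eef_pos: [0.6106, 0.1673, 0.0683]
tcp_rot: [0.993, 0.117, 0.0, -0.0]
contact_force: [0.3, 0.4, -1.8]
opening: 0.22
finger_force: 50.3
```

```bash
python3 - <<'E'
from h import *
s=get_state();print(s['eef_pos'],s['tcp_rot'],s['contact_force'])
c=cam('scene');pickle.dump(c,open('scene2.pkl','wb'));b=(235,195,345,305);i=c['frame'][b[1]:b[3],b[0]:b[2]];cv2.imwrite('pics/c2.png',cv2.resize(i,None,fx=5.4,fy=5.4,interpolation=cv2.INTER_CUBIC))
E
```

```text
[0.61061171 0.16725614 0.06832043] [ 9.93107336e-01  1.17207964e-01  3.33849462e-04 -2.66621561e-06] [ 0.27031498  0.43294802 -1.78085819]
```

View pics/c2.png

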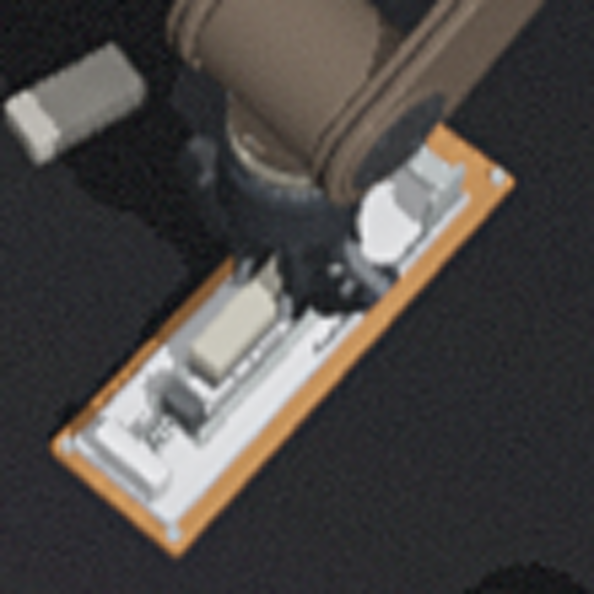

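The stone sits over the channel with a clear gap to the jaw, and its head face is near crop (205,360). Next I lower it slightly and advance.

>>> {"fn": "jog_arm", "kwargs": {"increments": [{"dx":0,"dy":0,"dz":-0.008,"ax":0,"ay":0,"az":0,"gripper":-1},{"dx":0,"dy":0,"dz":-0.016,"ax":0,"ay":0,"az":0,"gripper":-1},{"dx":0.016,"dy":0.004,"dz":-0.016,"ax":0,"ay":0,"az":0,"gripper":-1},{"dx":0.032,"dy":0.008,"dz":-0.016,"ax":0,"ay":0,"az":0,"gripper":-1},{"dx":0.04,"dy":0.01,"dz":-0.016,"ax":0,"ay":0,"az":0,"gripper":-1},{"dx":0.048,"dy":0.012,"dz":-0.016,"ax":0,"ay":0,"az":0,"gripper":-1},{"dx":0.048,"dy":0.012,"dz":-0.016,"ax":0,"ay":0,"az":0,"gripper":-1}]}}

```text
time: 7.15
eef_pos: [0.6163, 0.1686, 0.066]
tcp_rot: [0.993, 0.117, 0.0, -0.0]
contact_force: [-0.2, 1.1, -1.3]
opening: 0.222
finger_force: 50.3
```

>>> {"fn": "jog_arm", "kwargs": {"increments": [{"dx":0.008,"dy":0.002,"dz":0,"ax":0,"ay":0,"az":0,"gripper":-1},{"dx":0.016,"dy":0.004,"dz":0,"ax":0,"ay":0,"az":0,"gripper":-1},{"dx":0.016,"dy":0.004,"dz":0,"ax":0,"ay":0,"az":0,"gripper":-1}]}}

```text
time: 7.45
eef_pos: [0.6182, 0.1691, 0.066]
tcp_rot: [0.993, 0.117, 0.0, -0.0]
contact_force: [-0.1, -0.7, -1.8]
opening: 0.224
finger_force: 50.3
```

>>> {"fn": "jog_arm", "kwargs": {"increments": [{"dx":0.008,"dy":0.002,"dz":0,"ax":0,"ay":0,"az":0,"gripper":-1},{"dx":0.016,"dy":0.004,"dz":0,"ax":0,"ay":0,"az":0,"gripper":-1},{"dx":0.016,"dy":0.004,"dz":0,"ax":0,"ay":0,"az":0,"gripper":-1}]}}

```text
time: 7.75
eef_pos: [0.6202, 0.1696, 0.0661]
tcp_rot: [0.993, 0.117, 0.0, -0.0]
contact_force: [-0.6, 0.7, -1.7]
opening: 0.22
finger_force: 50.3
```

>>> {"fn": "jog_arm", "kwargs": {"increments": [{"dx":0.008,"dy":0.002,"dz":0,"ax":0,"ay":0,"az":0,"gripper":-1},{"dx":0.016,"dy":0.004,"dz":0,"ax":0,"ay":0,"az":0,"gripper":-1},{"dx":0.016,"dy":0.004,"dz":0,"ax":0,"ay":0,"az":0,"gripper":-1}]}}

```text
time: 8.05
eef_pos: [0.6212, 0.1699, 0.0657]
tcp_rot: [0.993, 0.117, -0.001, 0.0]
contact_force: [-3.3, -0.9, -0.4]
opening: 0.212
finger_force: 50.5
```

>>> {"fn": "jog_arm", "kwargs": {"increments": [{"dx":0.008,"dy":0.002,"dz":0,"ax":0,"ay":0,"az":0,"gripper":-1},{"dx":0.016,"dy":0.004,"dz":0,"ax":0,"ay":0,"az":0,"gripper":-1},{"dx":0.016,"dy":0.004,"dz":0,"ax":0,"ay":0,"az":0,"gripper":-1}]}}

```text
time: 8.35
eef_pos: [0.6234, 0.1705, 0.0657]
tcp_rot: [0.993, 0.117, -0.001, 0.0]
contact_force: [-3.5, -1.2, 0.6]
opening: 0.221
finger_force: 50.6
```

>>> {"fn": "jog_arm", "kwargs": {"increments": [{"dx":0.008,"dy":0.002,"dz":0,"ax":0,"ay":0,"az":0,"gripper":-1},{"dx":0.016,"dy":0.004,"dz":0,"ax":0,"ay":0,"az":0,"gripper":-1},{"dx":0.024,"dy":0.006,"dz":0,"ax":0,"ay":0,"az":0,"gripper":-1},{"dx":0.032,"dy":0.008,"dz":0,"ax":0,"ay":0,"az":0,"gripper":-1},{"dx":0.032,"dy":0.008,"dz":0,"ax":0,"ay":0,"az":0,"gripper":-1}]}}

```text
time: 8.85
eef_pos: [0.6271, 0.1714, 0.0657]
tcp_rot: [0.993, 0.117, -0.001, 0.0]
contact_force: [-5.6, -1.1, 0.3]
opening: 0.22
finger_force: 50.6
```

>>> {"fn": "jog_arm", "kwargs": {"increments": [{"dx":0.008,"dy":0.002,"dz":0,"ax":0,"ay":0,"az":0,"gripper":-1},{"dx":0.016,"dy":0.004,"dz":0,"ax":0,"ay":0,"az":0,"gripper":-1},{"dx":0.016,"dy":0.004,"dz":0,"ax":0,"ay":0,"az":0,"gripper":-1},{"dx":0.016,"dy":0.004,"dz":0,"ax":0,"ay":0,"az":0,"gripper":-1}]}}

```text
time: 9.25
eef_pos: [0.6288, 0.1718, 0.0657]
tcp_rot: [0.993, 0.117, -0.001, 0.0]
contact_force: [-6.3, -1.6, 1.4]
opening: 0.22
finger_force: 50.7
```

>>> {"fn": "jog_arm", "kwargs": {"increments": [{"dx":0.008,"dy":0.002,"dz":0,"ax":0,"ay":0,"az":0,"gripper":-1},{"dx":0.016,"dy":0.004,"dz":0,"ax":0,"ay":0,"az":0,"gripper":-1},{"dx":0.024,"dy":0.006,"dz":0,"ax":0,"ay":0,"az":0,"gripper":-1},{"dx":0.03,"dy":0.007,"dz":0,"ax":0,"ay":0,"az":0,"gripper":-1},{"dx":0.03,"dy":0.007,"dz":0,"ax":0,"ay":0,"az":0,"gripper":-1},{"dx":0.03,"dy":0.007,"dz":0,"ax":0,"ay":0,"az":0,"gripper":-1}]}}

```text
time: 9.85
eef_pos: [0.632, 0.1725, 0.0657]
tcp_rot: [0.993, 0.117, -0.002, 0.0]
contact_force: [-7.3, -2.6, 2.8]
opening: 0.223
finger_force: 50.7
```

```bash
python3 - <<'E'
from h import *
ims=[];fs=[]
for k in range(4):
    c=cam('scene');s=get_state();fs.append(np.r_[s['eef_pos'],s['tcp_rot'],s['contact_force'],s['wrist_torque']])
print(np.mean(fs,0).round(4),np.std(fs,0).round(4))
pickle.dump(c,open('scene3.pkl','wb'));b=(235,195,345,305);i=c['frame'][b[1]:b[3],b[0]:b[2]];cv2.imwrite('pics/c3.png',cv2.resize(i,None,fx=5.4,fy=5.4,interpolation=cv2.INTER_CUBIC))
E
```

```text
[ 6.3200e-01  1.7250e-01  6.5700e-02  9.9310e-01  1.1720e-01 -1.9000e-03
  2.0000e-04 -7.9422e+00 -2.5485e+00  2.1223e+00 -4.0010e-01  1.1159e+00
 -5.4600e-02] [0.     0.     0.     0.     0.     0.     0.     0.3788 0.2842 0.3921
 0.0261 0.043  0.0209]
```

View pics/c3.png

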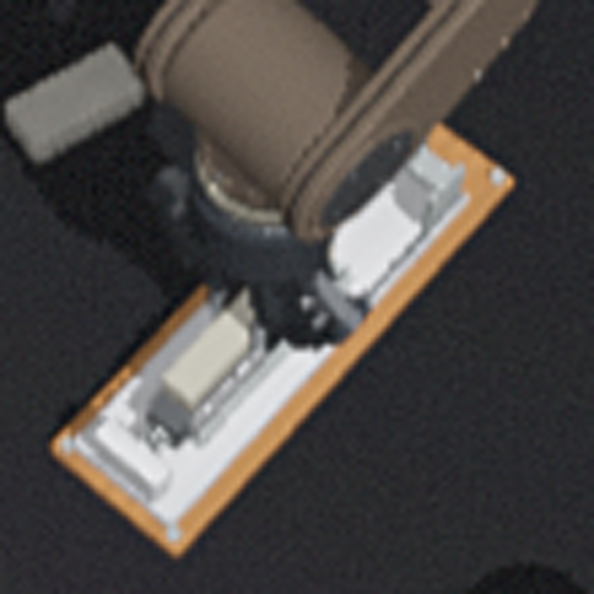

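The stone is pressed against the jaw, which is displaced by about 12 mm (crop (170,400)), and it looks level and in line with the walls. I'll lower it in small steps.

>>> {"fn": "jog_arm", "kwargs": {"increments": [{"dx":0,"dy":0,"dz":-0.008,"ax":0,"ay":0,"az":0,"gripper":-1},{"dx":0,"dy":0,"dz":-0.016,"ax":0,"ay":0,"az":0,"gripper":-1},{"dx":0,"dy":0,"dz":-0.024,"ax":0,"ay":0,"az":0,"gripper":-1},{"dx":0,"dy":0,"dz":-0.024,"ax":0,"ay":0,"az":0,"gripper":-1}]}}

```text
time: 10.45
eef_pos: [0.6322, 0.1727, 0.0632]
tcp_rot: [0.993, 0.117, -0.002, 0.0]
contact_force: [-8.1, -2.4, 2.6]
opening: 0.216
finger_force: 50.9
```

>>> {"fn": "jog_arm", "kwargs": {"increments": [{"dx":0,"dy":0,"dz":-0.008,"ax":0,"ay":0,"az":0,"gripper":-1},{"dx":0,"dy":0,"dz":-0.016,"ax":0,"ay":0,"az":0,"gripper":-1},{"dx":0,"dy":0,"dz":-0.016,"ax":0,"ay":0,"az":0,"gripper":-1}]}}

```text
time: 10.75
eef_pos: [0.6322, 0.1728, 0.0612]
tcp_rot: [0.993, 0.117, -0.002, 0.0]
contact_force: [-7.0, -1.9, 3.5]
opening: 0.22
finger_force: 51.0
```

>>> {"fn": "jog_arm", "kwargs": {"increments": [{"dx":0,"dy":0,"dz":-0.008,"ax":0,"ay":0,"az":0,"gripper":-1},{"dx":0,"dy":0,"dz":-0.016,"ax":0,"ay":0,"az":0,"gripper":-1},{"dx":0,"dy":0,"dz":-0.024,"ax":0,"ay":0,"az":0,"gripper":-1},{"dx":0,"dy":0,"dz":-0.024,"ax":0,"ay":0,"az":0,"gripper":-1}]}}

```text
time: 11.15
eef_pos: [0.6322, 0.1728, 0.0583]
tcp_rot: [0.993, 0.117, -0.002, 0.0]
contact_force: [-7.9, -1.6, 4.1]
opening: 0.22
finger_force: 51.0
```

>>> {"fn": "jog_arm", "kwargs": {"increments": [{"dx":0,"dy":0,"dz":-0.004,"ax":0,"ay":0,"az":0,"gripper":-1},{"dx":0,"dy":0,"dz":-0.008,"ax":0,"ay":0,"az":0,"gripper":-1},{"dx":0,"dy":0,"dz":-0.008,"ax":0,"ay":0,"az":0,"gripper":-1}]}}

```text
time: 11.45
eef_pos: [0.6322, 0.1728, 0.0575]
tcp_rot: [0.993, 0.117, -0.002, 0.0]
contact_force: [-7.4, -1.3, 2.1]
opening: 0.221
finger_force: 51.0
```

>>> {"fn": "jog_arm", "kwargs": {"increments": [{"dx":0,"dy":0,"dz":-0.004,"ax":0,"ay":0,"az":0,"gripper":-1},{"dx":0,"dy":0,"dz":-0.008,"ax":0,"ay":0,"az":0,"gripper":-1},{"dx":0,"dy":0,"dz":-0.008,"ax":0,"ay":0,"az":0,"gripper":-1}]}}

```text
time: 11.75
eef_pos: [0.6322, 0.1728, 0.0565]
tcp_rot: [0.993, 0.117, -0.002, 0.0]
contact_force: [-7.3, -2.9, 2.6]
opening: 0.221
finger_force: 51.0
```

>>> {"fn": "jog_arm", "kwargs": {"increments": [{"dx":0,"dy":0,"dz":-0.004,"ax":0,"ay":0,"az":0,"gripper":-1},{"dx":0,"dy":0,"dz":-0.006,"ax":0,"ay":0,"az":0,"gripper":-1},{"dx":0,"dy":0,"dz":-0.006,"ax":0,"ay":0,"az":0,"gripper":-1}]}}

```text
time: 12.05
eef_pos: [0.6322, 0.1728, 0.0558]
tcp_rot: [0.993, 0.117, -0.002, 0.0]
contact_force: [-8.5, -1.0, 4.2]
opening: 0.222
finger_force: 51.0
```

>>> {"fn": "jog_arm", "kwargs": {"increments": [{"dx":0,"dy":0,"dz":-0.003,"ax":0,"ay":0,"az":0,"gripper":-1},{"dx":0,"dy":0,"dz":-0.005,"ax":0,"ay":0,"az":0,"gripper":-1},{"dx":0,"dy":0,"dz":-0.005,"ax":0,"ay":0,"az":0,"gripper":-1}]}}

```text
time: 12.35
eef_pos: [0.6323, 0.1729, 0.0555]
tcp_rot: [0.993, 0.117, -0.002, -0.0]
contact_force: [-8.0, -1.9, 4.4]
opening: 0.223
finger_force: 51.1
```

>>> {"fn": "jog_arm", "kwargs": {"increments": [{"dx":0,"dy":0,"dz":-0.003,"ax":0,"ay":0,"az":0,"gripper":-1},{"dx":0,"dy":0,"dz":-0.005,"ax":0,"ay":0,"az":0,"gripper":-1},{"dx":0,"dy":0,"dz":-0.005,"ax":0,"ay":0,"az":0,"gripper":-1}]}}

```text
time: 12.65
eef_pos: [0.6323, 0.1728, 0.0555]
tcp_rot: [0.993, 0.117, -0.002, 0.0]
contact_force: [-8.8, -2.7, 6.5]
opening: 0.218
finger_force: 51.5
```

>>> {"fn": "jog_arm", "kwargs": {"increments": [{"dx":-0.004,"dy":-0.001,"dz":0,"ax":0,"ay":0,"az":0,"gripper":-1},{"dx":-0.008,"dy":-0.002,"dz":0,"ax":0,"ay":0,"az":0,"gripper":-1},{"dx":-0.008,"dy":-0.002,"dz":0,"ax":0,"ay":0,"az":0,"gripper":-1}]}}

```text
time: 12.95
eef_pos: [0.6321, 0.1728, 0.0555]
tcp_rot: [0.993, 0.117, -0.0, -0.0]
contact_force: [-7.1, -0.4, 4.6]
opening: 0.217
finger_force: 51.2
```

>>> {"fn": "jog_arm", "kwargs": {"increments": [{"dx":-0.004,"dy":-0.001,"dz":0,"ax":0,"ay":0,"az":0,"gripper":-1},{"dx":-0.006,"dy":-0.0015,"dz":0,"ax":0,"ay":0,"az":0,"gripper":-1},{"dx":-0.006,"dy":-0.0015,"dz":0,"ax":0,"ay":0,"az":0,"gripper":-1}]}}

```text
time: 13.25
eef_pos: [0.6316, 0.1727, 0.0555]
tcp_rot: [0.993, 0.117, -0.0, -0.0]
contact_force: [-5.2, -0.7, 4.8]
opening: 0.223
finger_force: 51.1
```

>>> {"fn": "jog_arm", "kwargs": {"increments": [{"dx":-0.004,"dy":-0.001,"dz":0,"ax":0,"ay":0,"az":0,"gripper":-1},{"dx":-0.006,"dy":-0.0015,"dz":0,"ax":0,"ay":0,"az":0,"gripper":-1},{"dx":-0.006,"dy":-0.0015,"dz":0,"ax":0,"ay":0,"az":0,"gripper":-1}]}}

```text
time: 13.55
eef_pos: [0.6309, 0.1725, 0.0555]
tcp_rot: [0.993, 0.117, -0.0, -0.0]
contact_force: [-6.2, -1.2, 2.7]
opening: 0.221
finger_force: 51.1
```

>>> {"fn": "jog_arm", "kwargs": {"increments": [{"dx":-0.002,"dy":-0.0005,"dz":0,"ax":0,"ay":0,"az":0,"gripper":-1},{"dx":-0.004,"dy":-0.001,"dz":0,"ax":0,"ay":0,"az":0,"gripper":-1},{"dx":-0.004,"dy":-0.001,"dz":0,"ax":0,"ay":0,"az":0,"gripper":-1}]}}

```text
time: 13.85
eef_pos: [0.6305, 0.1724, 0.0555]
tcp_rot: [0.993, 0.117, 0.0, -0.0]
contact_force: [-5.7, -0.8, 3.1]
opening: 0.224
finger_force: 51.1
```

>>> {"fn": "jog_arm", "kwargs": {"increments": [{"dx":-0.002,"dy":-0.0005,"dz":0,"ax":0,"ay":0,"az":0,"gripper":-1},{"dx":-0.004,"dy":-0.001,"dz":0,"ax":0,"ay":0,"az":0,"gripper":-1},{"dx":-0.004,"dy":-0.001,"dz":0,"ax":0,"ay":0,"az":0,"gripper":-1}]}}

```text
time: 14.15
eef_pos: [0.6301, 0.1723, 0.0555]
tcp_rot: [0.993, 0.117, 0.0, -0.0]
contact_force: [-5.1, -0.3, 4.1]
opening: 0.216
finger_force: 51.1
```

>>> {"fn": "jog_arm", "kwargs": {"increments": [{"dx":-0.002,"dy":-0.0005,"dz":0,"ax":0,"ay":0,"az":0,"gripper":-1},{"dx":-0.004,"dy":-0.001,"dz":0,"ax":0,"ay":0,"az":0,"gripper":-1},{"dx":-0.004,"dy":-0.001,"dz":0,"ax":0,"ay":0,"az":0,"gripper":-1}]}}

```text
time: 14.45
eef_pos: [0.6299, 0.1723, 0.0555]
tcp_rot: [0.993, 0.117, 0.001, -0.0]
contact_force: [-5.5, -0.4, 4.5]
opening: 0.222
finger_force: 51.2
```

>>> {"fn": "jog_arm", "kwargs": {"increments": [{"dx":-0.002,"dy":-0.0005,"dz":0,"ax":0,"ay":0,"az":0,"gripper":-1},{"dx":-0.004,"dy":-0.001,"dz":0,"ax":0,"ay":0,"az":0,"gripper":-1},{"dx":-0.004,"dy":-0.001,"dz":0,"ax":0,"ay":0,"az":0,"gripper":-1}]}}

```text
time: 14.75
eef_pos: [0.6299, 0.1722, 0.0555]
tcp_rot: [0.993, 0.117, 0.001, -0.0]
contact_force: [-3.3, 1.4, 5.5]
opening: 0.22
finger_force: 51.2
```

>>> {"fn": "jog_arm", "kwargs": {"increments": [{"dx":-0.002,"dy":-0.0005,"dz":0,"ax":0,"ay":0,"az":0,"gripper":-1},{"dx":-0.004,"dy":-0.001,"dz":0,"ax":0,"ay":0,"az":0,"gripper":-1},{"dx":-0.004,"dy":-0.001,"dz":0,"ax":0,"ay":0,"az":0,"gripper":-1}]}}

```text
time: 15.05
eef_pos: [0.6299, 0.1722, 0.0555]
tcp_rot: [0.993, 0.117, 0.002, -0.0]
contact_force: [0.1, 4.1, 5.6]
opening: 0.217
finger_force: 51.2
```

>>> {"fn": "jog_arm", "kwargs": {"increments": [{"dx":0,"dy":0.003,"dz":0.003,"ax":0,"ay":0,"az":0,"gripper":-1},{"dx":0,"dy":0.005,"dz":0.005,"ax":0,"ay":0,"az":0,"gripper":-1},{"dx":0,"dy":0.005,"dz":0.005,"ax":0,"ay":0,"az":0,"gripper":-1}], "force": 20}}

```text
time: 15.35
eef_pos: [0.6298, 0.1722, 0.0555]
tcp_rot: [0.993, 0.117, 0.002, 0.0]
contact_force: [4.7, 3.1, 1.6]
opening: 0.221
finger_force: 50.8
```

>>> {"fn": "jog_arm", "kwargs": {"increments": [{"dx":0,"dy":0,"dz":0,"ax":0,"ay":0,"az":0,"gripper":-0.5},{"dx":0,"dy":0,"dz":0,"ax":0,"ay":0,"az":0,"gripper":-0.4},{"dx":0,"dy":0,"dz":0,"ax":0,"ay":0,"az":0,"gripper":-0.3},{"dx":0,"dy":0,"dz":0,"ax":0,"ay":0,"az":0,"gripper":-0.2},{"dx":0,"dy":0,"dz":0,"ax":0,"ay":0,"az":0,"gripper":-0.2}]}}

```text
time: 15.85
eef_pos: [0.6274, 0.1719, 0.0541]
tcp_rot: [0.993, 0.117, -0.001, 0.0]
contact_force: [-0.8, -0.1, -0.1]
opening: 0.399
finger_force: 0.1
```

>>> {"fn": "jog_arm", "kwargs": {"increments": [{"dx":0,"dy":0,"dz":0.05,"ax":0,"ay":0,"az":0,"gripper":-0.2},{"dx":0,"dy":0,"dz":0.2,"ax":0,"ay":0,"az":0,"gripper":-0.2},{"dx":0,"dy":0,"dz":0.5,"ax":0,"ay":0,"az":0,"gripper":-0.2},{"dx":-0.2,"dy":-0.05,"dz":0.8,"ax":0,"ay":0,"az":0,"gripper":-1},{"dx":-0.5,"dy":-0.13,"dz":0.8,"ax":0,"ay":0,"az":0,"gripper":-1},{"dx":-0.8,"dy":-0.2,"dz":0.8,"ax":0,"ay":0,"az":0,"gripper":-1},{"dx":-0.95,"dy":-0.23,"dz":0.8,"ax":0,"ay":0,"az":0,"gripper":-1},{"dx":-0.95,"dy":-0.23,"dz":0.8,"ax":0,"ay":0,"az":0,"gripper":-1},{"dx":-0.95,"dy":-0.23,"dz":0.8,"ax":0,"ay":0,"az":0,"gripper":-1}]}}

```text
time: 16.75
eef_pos: [0.5153, 0.1448, 0.1527]
tcp_rot: [0.993, 0.117, 0.002, 0.0]
contact_force: [0.2, -0.2, 0.4]
opening: 0.001
finger_force: 0.0
```

```bash
python3 - <<'E'
from h import *
s=get_state();print(s['eef_pos'],s['tcp_rot'],s['contact_force'])
c=cam('scene');pickle.dump(c,open('scene4.pkl','wb'));b=(235,195,345,305);i=c['frame'][b[1]:b[3],b[0]:b[2]];cv2.imwrite('pics/c4.png',cv2.resize(i,None,fx=5.4,fy=5.4,interpolation=cv2.INTER_CUBIC))
a=np.radians(13.43);ex=np.array([np.cos(a),np.sin(a)]);ey=np.array([-ex[1],ex[0]]);o=np.array([.5965,.1669])
uv,P,col,D=cloud(c,(235,195,345,305));q=(P[:,:2]-o);x=q@ex*1e3;y=q@ey*1e3;z=P[:,2]*1e3
for lo in range(-30,100,10):
    m=(x>lo)&(x<lo+10)&(abs(y+2)<6)&(D>0);print(lo,m.sum(),np.median(z[m]) if m.sum() else 0)
E
```

```text
[0.51525443 0.14477773 0.15266822] [9.93108511e-01 1.17188632e-01 1.51970603e-03 2.34251806e-05] [ 0.15768084 -0.17161173  0.4223563 ]
-30 8 49.88458368325188
-20 13 49.53375723127395
-10 12 49.00334073518731
0 16 47.74932880908833
10 14 46.86908254417676
20 10 48.06615398668524
30 15 49.54454447243428
40 11 50.31910209170442
50 12 49.80592692806041
60 15 49.071275484771526
70 14 49.481048578540744
80 13 49.46748149960389
90 17 45.4093156586175
```

View pics/c4.png

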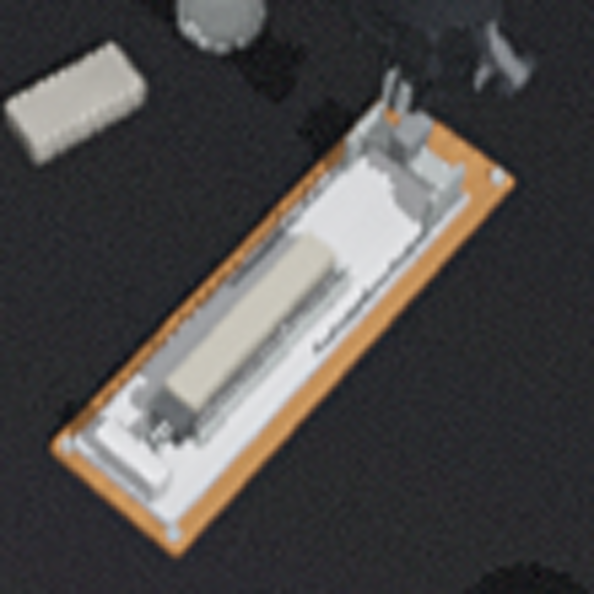

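The stone lies flat in the channel, with a top height of about 48–49 mm from jaw to stop, and the rail is open with its tab near crop (410,130). Next I go behind the tab with the fingers shut and push.

>>> {"fn": "jog_arm", "kwargs": {"increments": [{"dx":-0.25,"dy":-0.06,"dz":0,"ax":0,"ay":0,"az":0,"gripper":-1},{"dx":-0.37,"dy":-0.088,"dz":0,"ax":0,"ay":0,"az":0,"gripper":-1},{"dx":-0.37,"dy":-0.088,"dz":-0.1,"ax":0,"ay":0,"az":0,"gripper":-1},{"dx":-0.37,"dy":-0.088,"dz":-0.3,"ax":0,"ay":0,"az":0,"gripper":-1},{"dx":-0.37,"dy":-0.088,"dz":-0.5,"ax":0,"ay":0,"az":0,"gripper":-1},{"dx":-0.37,"dy":-0.088,"dz":-0.5,"ax":0,"ay":0,"az":0,"gripper":-1},{"dx":-0.37,"dy":-0.088,"dz":-0.5,"ax":0,"ay":0,"az":0,"gripper":-1}]}}

```text
time: 17.5
eef_pos: [0.4707, 0.1341, 0.0908]
tcp_rot: [0.993, 0.117, -0.0, -0.0]
contact_force: [0.9, 0.5, 0.7]
opening: -0.004
finger_force: 0.0
```

>>> {"fn": "jog_arm", "kwargs": {"increments": [{"dx":0.04,"dy":0.0095,"dz":0,"ax":0,"ay":0,"az":0,"gripper":-1},{"dx":0.08,"dy":0.019,"dz":0,"ax":0,"ay":0,"az":0,"gripper":-1},{"dx":0.12,"dy":0.0286,"dz":0,"ax":0,"ay":0,"az":0,"gripper":-1},{"dx":0.16,"dy":0.038,"dz":0,"ax":0,"ay":0,"az":0,"gripper":-1},{"dx":0.2,"dy":0.0477,"dz":0,"ax":0,"ay":0,"az":0,"gripper":-1},{"dx":0.24,"dy":0.057,"dz":0,"ax":0,"ay":0,"az":0,"gripper":-1}]}}

```text
time: 18.1
eef_pos: [0.4989, 0.141, 0.0912]
tcp_rot: [0.993, 0.117, -0.0, 0.0]
contact_force: [-4.5, -1.5, 3.6]
opening: 0.001
finger_force: 2.2
```

>>> {"fn": "jog_arm", "kwargs": {"increments": [{"dx":0.06,"dy":0.0143,"dz":0,"ax":0,"ay":0,"az":0,"gripper":-1},{"dx":0.12,"dy":0.0286,"dz":0,"ax":0,"ay":0,"az":0,"gripper":-1},{"dx":0.18,"dy":0.043,"dz":0,"ax":0,"ay":0,"az":0,"gripper":-1},{"dx":0.24,"dy":0.057,"dz":0,"ax":0,"ay":0,"az":0,"gripper":-1},{"dx":0.3,"dy":0.0716,"dz":0,"ax":0,"ay":0,"az":0,"gripper":-1},{"dx":0.36,"dy":0.086,"dz":0,"ax":0,"ay":0,"az":0,"gripper":-1},{"dx":0.4,"dy":0.0955,"dz":0,"ax":0,"ay":0,"az":0,"gripper":-1},{"dx":0.42,"dy":0.1,"dz":0,"ax":0,"ay":0,"az":0,"gripper":-1},{"dx":0.44,"dy":0.105,"dz":0,"ax":0,"ay":0,"az":0,"gripper":-1}]}}

```text
time: 19.0
eef_pos: [0.5518, 0.1536, 0.091]
tcp_rot: [0.993, 0.117, -0.0, -0.0]
contact_force: [-4.8, -0.9, 1.9]
opening: -0.001
finger_force: 2.1
```

>>> {"fn": "jog_arm", "kwargs": {"increments": [{"dx":0.02,"dy":0.0048,"dz":0,"ax":0,"ay":0,"az":0,"gripper":-1},{"dx":0.04,"dy":0.0095,"dz":0,"ax":0,"ay":0,"az":0,"gripper":-1},{"dx":0.05,"dy":0.012,"dz":0,"ax":0,"ay":0,"az":0,"gripper":-1},{"dx":0.05,"dy":0.012,"dz":0,"ax":0,"ay":0,"az":0,"gripper":-1}]}}

```text
time: 19.4
eef_pos: [0.5578, 0.155, 0.091]
tcp_rot: [0.993, 0.117, 0.0, -0.0]
contact_force: [-3.2, -0.3, 1.1]
opening: 0.005
finger_force: 1.5
```

>>> {"fn": "jog_arm", "kwargs": {"increments": [{"dx":0.01,"dy":0.0024,"dz":0,"ax":0,"ay":0,"az":0,"gripper":-1},{"dx":0.02,"dy":0.0048,"dz":0,"ax":0,"ay":0,"az":0,"gripper":-1},{"dx":0.02,"dy":0.0048,"dz":0,"ax":0,"ay":0,"az":0,"gripper":-1}]}}

```text
time: 19.7
eef_pos: [0.5601, 0.1556, 0.0911]
tcp_rot: [0.993, 0.117, 0.0, -0.0]
contact_force: [-3.4, -0.9, 2.5]
opening: -0.006
finger_force: 1.8
```

>>> {"fn": "jog_arm", "kwargs": {"increments": [{"dx":0.01,"dy":0.0024,"dz":0,"ax":0,"ay":0,"az":0,"gripper":-1},{"dx":0.015,"dy":0.0036,"dz":0,"ax":0,"ay":0,"az":0,"gripper":-1},{"dx":0.015,"dy":0.0036,"dz":0,"ax":0,"ay":0,"az":0,"gripper":-1}]}}

```text
time: 20.0
eef_pos: [0.561, 0.1558, 0.091]
tcp_rot: [0.993, 0.117, -0.001, 0.0]
contact_force: [-6.1, -1.0, 3.5]
opening: -0.0
finger_force: 3.4
```

>>> {"fn": "jog_arm", "kwargs": {"increments": [{"dx":0.01,"dy":0.0024,"dz":0,"ax":0,"ay":0,"az":0,"gripper":-1},{"dx":0.015,"dy":0.0036,"dz":0,"ax":0,"ay":0,"az":0,"gripper":-1},{"dx":0.015,"dy":0.0036,"dz":0,"ax":0,"ay":0,"az":0,"gripper":-1}]}}

```text
time: 20.3
eef_pos: [0.5611, 0.1558, 0.091]
tcp_rot: [0.993, 0.118, -0.004, 0.0]
contact_force: [-11.5, -2.9, 7.8]
opening: -0.002
finger_force: 6.2
```

>>> {"fn": "jog_arm", "kwargs": {"increments": [{"dx":0.01,"dy":0.0024,"dz":0,"ax":0,"ay":0,"az":0,"gripper":-1},{"dx":0.01,"dy":0.0024,"dz":0,"ax":0,"ay":0,"az":0,"gripper":-1}]}}

```text
time: 20.5
eef_pos: [0.5612, 0.1559, 0.091]
tcp_rot: [0.993, 0.118, -0.006, 0.001]
contact_force: [-15.2, -3.2, 11.9]
opening: 0.003
finger_force: 8.1
```

The rail is against its stop: 15 N with no further motion, at the expected position. I'll back off, raise and check.

>>> {"fn": "jog_arm", "kwargs": {"increments": [{"dx":-0.04,"dy":-0.0095,"dz":0,"ax":0,"ay":0,"az":0,"gripper":-1},{"dx":-0.12,"dy":-0.0286,"dz":0,"ax":0,"ay":0,"az":0,"gripper":-1},{"dx":-0.25,"dy":-0.06,"dz":0,"ax":0,"ay":0,"az":0,"gripper":-1},{"dx":-0.3,"dy":-0.07,"dz":0.3,"ax":0,"ay":0,"az":0,"gripper":-1},{"dx":-0.5,"dy":-0.3,"dz":0.7,"ax":0,"ay":0,"az":0,"gripper":-1},{"dx":-0.5,"dy":-0.7,"dz":1,"ax":0,"ay":0,"az":0,"gripper":-1},{"dx":-0.5,"dy":-1,"dz":1,"ax":0,"ay":0,"az":0,"gripper":-1},{"dx":-0.5,"dy":-1,"dz":1,"ax":0,"ay":0,"az":0,"gripper":-1}]}}

```text
time: 21.3
eef_pos: [0.507, 0.0324, 0.2149]
tcp_rot: [0.993, 0.115, 0.005, 0.002]
contact_force: [-0.0, 0.1, -0.6]
opening: 0.002
finger_force: 0.0
```

```bash
python3 - <<'E'
from h import *
s=get_state();print(s['eef_pos'],s['contact_force'])
c=cam('scene');b=(235,195,345,305);i=c['frame'][b[1]:b[3],b[0]:b[2]];cv2.imwrite('pics/c5.png',cv2.resize(i,None,fx=5.4,fy=5.4,interpolation=cv2.INTER_CUBIC))
a=np.radians(13.43);ex=np.array([np.cos(a),np.sin(a)]);ey=np.array([-ex[1],ex[0]]);o=np.array([.5965,.1669])
uv,P,col,D=cloud(c,(235,195,345,305));q=(P[:,:2]-o);x=q@ex*1e3;y=q@ey*1e3;z=P[:,2]*1e3
m=(z>75)&(z<95)&(abs(y)<20)&(x>-60)&(D>0);print('tab',m.sum(),np.percentile(x[m],[5,50,95]))
for lo in range(-10,90,10):
    m=(x>lo)&(x<lo+10)&(abs(y+2)<6)&(D>0);print(lo,np.median(z[m]).round(1),end=' ')
E
```

```text
[0.5069694  0.03235565 0.21486118] [-0.04110103  0.08404685 -0.57765524]
tab 44 [-24.28298322 -12.84308949  -3.02360615]
-10 69.8 0 47.4 10 47.4 20 47.7 30 47.9 40 48.6 50 49.7 60 48.3 70 48.0 80 48.0
```

View pics/c5.png

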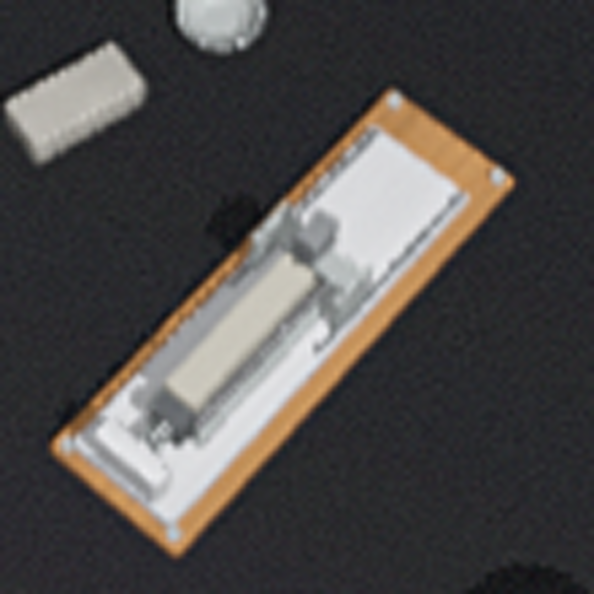

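The stone is flat in the channel and the rail bridge (crop (315,250)) is closed over its tail. The tab centre is at about -13 mm, where -14 was expected. The robot is clear, so I'm handing in.

```bash
python3 -c "
from plant import job
print(job.sign_off())"
```

```text
the job is handed in; nothing more can be done
None
```

The stone is seated flat against the end stop, the rail is closed onto its stop over the tail, the arm is clear, and the job was handed in at about 21 s; the sign-off returned no verdict.

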